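# Balance a casting flask with a steel roller on a notched beam scale

### The arm

A 6-joint arm with a two-finger parallel gripper is mounted at the origin on the work surface. World frame = base frame: x ahead of the robot, y to its left, z up, the work surface at z = 0. Lengths are in m, angles in rad, forces in N, time in s.
With the tool pointing down it reaches from about 0.25 to 0.725 m from the base axis. Payload 4 kg.
Tool frame: the origin (TCP) lies on the centre line of the jaws, within the pads' length; the fingertips stand 17 mm ahead of it and the grasp point (between the pads) lies 2 mm behind it; z points along the fingers, y is the line along which they close (so a half turn about z gives the same grasp; the last joint's range is limited). The gripper opens to 85 mm and grips with 20 to 120 N. Pads are 22 mm wide; open, the fingers measure 114 mm over their backs; the gripper's body (76 mm by 85 mm) begins 54 mm behind the grasp point. The pads swing forward as they close: fully open they stand 13 mm farther back than shut.
Start: joints at [-1.228, 0.241, 0.005, 1.335, 0, 1.571], TCP at [0.168, -0.471, 0.248] pointing down, gripper open.
Joint ranges: [-2.72, 2.72], [-1.05, 1.87], [-1.09, 1.28], [-1.99, 2.15], [-1.42, 1.44], [-3.14, 3.14]. Speed limits (rad/s): [2.79, 2.79, 3.14, 3.14, 3.14, 3.14].

### API

Orientations are given as a unit quaternion [x, y, z, w].
In Python, from workcell import get_obs, imaging, order gives the robot as it stands.
- The arm moves only by the tool apply_moves, never from a script. Its argument "targets" is a list that holds one entry, the list of rows, each a list of 5 numbers: the shift along the world's x, y, z in units of 40 mm (1.0 is 40 mm), then the turn about the world's z in degrees, then the gripper command: -1 is shut, 1 is fully open, values between are in proportion. In form: [[[dx, dy, dz, turn, fingers], ...]]. A call has 1 to 8 rows; each row shifts and turns the commanded pose from where the row before left it; what a row does not reach is not made up. A row lasts 1/12 s, in which the tool goes at most 41.7 mm and 7.16 degrees, less where a joint would pass 70% of its speed; a pose out of reach is approached as far as the arm can. A call is refused whole if a number of a shift passes 1 or a number of a turn 7.16, either way. A call with a gripper value outside its range is refused whole. The fingers move at their own pace and stop on an object; the grip force is fixed at half the most. Time passes only in rows, so rows that do not move let the fingers close. It gives the time, the measured TCP pose, the force, the opening and the grip force at its end, in the units of the state.
- get_obs(): the state, without advancing time (a new reading comes with each control period).
- imaging.camera(name): name is "side" or "top"; returns (picture, depth): 480x640x3 uint8, blue, green, red; 480x640 float32, m along the optical axis (not along the pixel's ray), 0 where there is no reading.
- imaging.get_calibration(name): a dict with "camera_matrix" (3x3 intrinsics, pixels), "eye" and "rotation" of the camera in the world. Camera axes: x right, y down, z forward; pixel columns grow to the right and rows downward; lengths in m; the calibration is good to about 2 mm. A picture is of the moment at which its call begins. get_calibration takes no time and is no camera call.
- order.job_done(): hands the job in; it is judged then, once.
The state is a dict: "clock": time; "joint_pos": joint angles; "joint_vel": joint speeds; "tau": joint torques, N m; "eef_pos": TCP position; "tool_rot": TCP orientation; "ft_force": force on the tool from outside, world axes, zero at the start; "ft_torque": the same for the moment, N m; "grip_width": finger opening in m; "grasp_force": force on a finger pad.
Only numpy, scipy, OpenCV 4.12 (cv2) and the standard library are available. Lean on these libraries where they do the work, as an engineer would, in place of code of your own. Each camera call takes 0.05 s, during which the arm holds its last target. There are 200 camera calls.

### The job

Weigh the filled casting flask on the bench's beam balance: lay the flask on its side in the two-bar cradle at one end of the beam, and lay the plain steel roller across the toothed rack on the other side, in whichever notch brings the beam closest to level. The flask's weight is not known, and both parts roll on the bench and the beam, so set them down gently, leave them at rest on the beam, and do not disturb the glass jar, flat steel block or ring mandrel.

Things in the scene. Friction and masses are not known exactly. Their poses are not given: they have to be found in the camera images.
- balance: fixed stand: dark steel foot 120 x 100 x 16 mm and two upright cheeks (bearing caps reach 34 mm either side in x) 114 mm high. Origin under the foot's centre, z up. Pivot axis along its x, 100 mm above the bench; the brass beam lies along its y, cradle at +y, rack at -y. Place and yaw vary.
- beam (a joint): tilt about the pivot (stand's +x), rad: 0 level, stops at -0.2 and 0.2; positive raises the cradle end, lowers the rack end. Empty, it rests level. A stable damped balance: tilt = net torque about the pivot (N m) / 0.75 up to the stops, settles in about 1 s. Moving the roller one notch changes it by 0.055 rad. The flask alone tips it to -0.2, the roller alone to +0.2.
- cradle (a point): centre of the flask when seated in the cradle, on the beam, 100 mm from the pivot; tilts with the beam (x along the pivot, y along the beam to the cradle end, z up). Cradle: two cross bars, 8 mm diameter, 36 mm apart, centres 23 mm below this point. Bars and beam are 30 mm wide in x, so a seated part's ends overhang 12 mm each side. Beam plate's top 29 mm below.
- notch_first (a point): centre of the roller when it rests in the notch nearest the pivot (70 mm from it); axes as for cradle. Seven notches 14 mm apart, 70 to 154 mm from the pivot, between eight cross bars of 6 mm diameter, 30 mm wide, centres 17 mm below this point. The notches are shallow: a roller let go on a crest rolls to either side.
- notch_mid (a point): the same for the middle (fourth) notch, 112 mm from the pivot
- notch_last (a point): the same for the last (seventh) notch, 154 mm from the pivot
- roller: plain bright steel cylinder lying on its side, 30 mm diameter, 54 mm long, 300 g; its x axis is the cylinder's axis. The body's origin is on its surface and turns as it rolls: use roller_center
- roller_center (a point): centre of the roller, 15 mm above the bench at the start
- flask: casting flask: dark steel cylinder filled with white plaster to both ends, lying on its side, 50 mm diameter, 54 mm long, of unknown mass between 230 and 430 g; its x axis is the cylinder's axis. The body's origin is on its surface and turns as it rolls: use flask_center
- flask_center (a point): centre of the flask, 25 mm above the bench at the start
- bench_block: bystander: flat steel block 60 x 60 x 22 mm, origin under its centre
- jar: bystander: amber glass jar, 56 mm diameter, 70 mm high, origin under its centre
- mandrel: bystander: upright tapered steel ring mandrel on a 64 mm round foot, 130 mm high, origin under its centre

How it is judged:
At the end, for the whole second after the job is handed in: Flask seated in the cradle (centre within 9 mm, axis within 0.2 rad), roller in a notch (within 12 mm of the beam's centre line, 5 mm of seat height, axis within 0.2 rad), beam level within 0.042 rad (one notch is 0.055 rad), both at rest (distance between flask_center and cradle below 0.009 m and angle between the x axis of flask and the x axis of cradle, either way round below 0.2 rad and x of roller_center in the frame of notch_mid between -0.012 and 0.012 m and y of roller_center in the frame of notch_mid between -0.048 and 0.048 m and z of roller_center in the frame of notch_mid between -0.005 and 0.005 m and angle between the x axis of roller and the x axis of notch_mid, either way round below 0.2 rad and value of joint beam between -0.042 and 0.042 rad and linear speed of each of roller, flask below 0.02 m/s); the robot touches nothing.
It fails at once if a bystander (jar, steel block, mandrel) was moved more than 25 mm (distance of any of bench_block, jar, mandrel from where it was at the start of the episode above 0.025 m).
It fails at once if a part was dropped or slammed on the balance (over 50 N) (contact force between any of flask, roller and balance above 50 N).
It also fails if it takes over 64 s, if anything falls off the work surface, if the arm or the gripper's body presses on something with over 40 N, if the wrist force passes 120 N, or if a joint passes its speed limit or range.

## Working session

There is one attempt and no reset: what is moved stays moved. The work goes in short steps, Python scripts to look and compute and a tool call to move; the robot and the scene stay as the last step left them, time stands still between calls to the robot, and variables do not carry over. Pictures are saved under pics/ and viewed, at most 10 in all, crops included, and the job is handed in when it is done.

Besides the shell and the picture viewer there is one more tool, called as a command line: name --argument value ..., lists and objects as JSON in quotes. apply_moves: Moves the arm, as the interface text tells. Its arguments: {"type":"object","properties":{"targets":{"type":"array","items":{"type":"array","items":{"type":"array","items":{"type":"number"}}}}},"required":["targets"]}

```bash
ls; mkdir -p pics; python3 - <<'E'
from workcell import get_obs, imaging
import cv2,numpy as np
print(get_obs())
for n in("top","side"):
    p,d=imaging.camera(n); cv2.imwrite(f"pics/{n}0.png",p); np.save(f"{n}0.npy",d)
    print(imaging.get_calibration(n))
E
```

```text
pics
{'clock': 0.0, 'joint_pos': array([-1.22799623e+00,  2.41444081e-01,  3.73131671e-03,  1.33515971e+00,
        2.48044076e-05,  1.57078783e+00]), 'joint_vel': array([-0.00102068, -0.00183545,  0.00086266,  0.00085475, -0.0007026 ,
        0.00062916]), 'tau': array([-1.79623541e-03, -3.72317898e+01,  2.52409297e+01,  1.71351002e-02,
       -1.47841424e-04, -2.95154386e-06]), 'eef_pos': array([ 0.16787531, -0.47036212,  0.24740006]), 'tool_rot': array([ 9.85345685e-01,  1.70566126e-01, -1.64831230e-04, -1.02497921e-03]), 'ft_force': array([ 0.17345989, -0.57134623,  0.4192144 ]), 'ft_torque': array([-0.02646206, -0.02088935, -0.07243719]), 'grasp_force': 0.0, 'grip_width': 0.08533617131276265}
{'camera_matrix': array([[485.29565989,   0.        , 310.55179779],
       [  0.        , 485.29565989, 244.51744486],
       [  0.        ,   0.        ,   1.        ]]), 'eye': array([ 0.45653931, -0.01010059,  1.02801695]), 'rotation': array([ 0.70886889, -0.70325037,  0.03251416, -0.04343548])}
{'camera_matrix': array([[477.51824922,   0.        , 323.63947182],
       [  0.        , 477.51824922, 241.78685405],
       [  0.        ,   0.        ,   1.        ]]), 'eye': array([0.19548885, 0.57262163, 0.87819109]), 'rotation': array([-0.24961002,  0.90331092, -0.33447316,  0.09925687])}
```

View pics/top0.png

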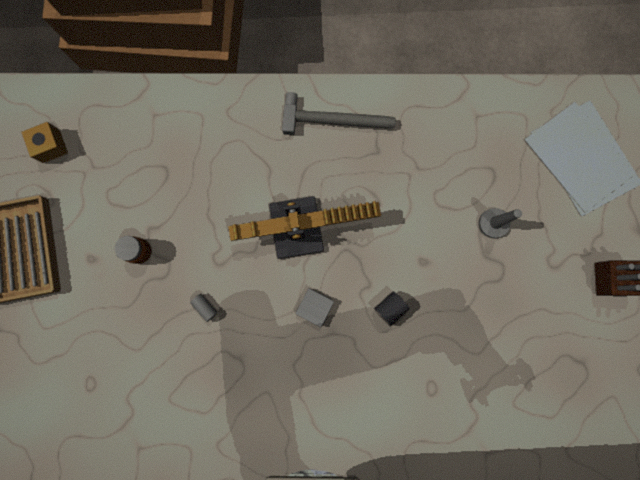

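View pics/side0.png

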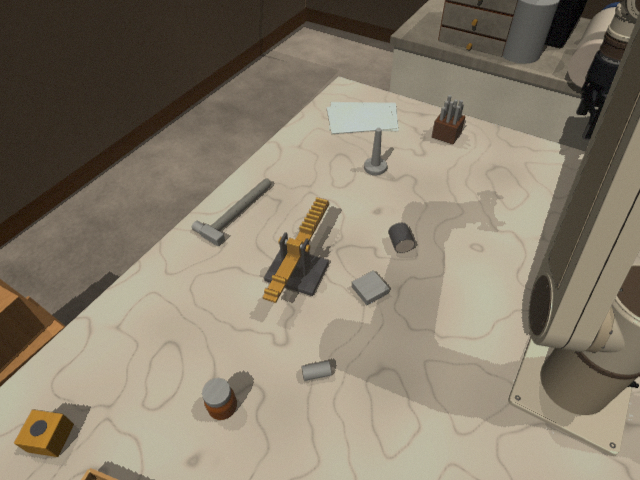

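The top view shows the flask at about (392,308), the roller at (205,306), and the balance centred near (297,222). The cradle is on the left at (242,230) and the rack on the right at (350,212). The block (315,307) sits between the two parts, and the jar (135,250) and mandrel (495,222) are off to the sides. Next I'll measure from depth.

```bash
cat > h.py <<'E'
import numpy as np,cv2
from scipy.spatial.transform import Rotation as R
from workcell import get_obs, imaging
def cloud(n,d):
    c=imaging.get_calibration(n);K=c['camera_matrix']
    v,u=np.mgrid[:480,:640]
    P=np.stack([(u-K[0,2])/K[0,0]*d,(v-K[1,2])/K[1,1]*d,d],-1)
    return P@R.from_quat(c['rotation']).as_matrix().T+c['eye']
def look(n,tag=None):
    p,d=imaging.camera(n)
    if tag: cv2.imwrite(f"pics/{tag}.png",p)
    return p,cloud(n,d),d>0
def brass(p):
    h=cv2.cvtColor(p,cv2.COLOR_BGR2HSV)
    return (h[...,0]>12)&(h[...,0]<28)&(h[...,1]>140)&(h[...,2]>50)
E
python3 - <<'E'
from h import *
np.set_printoptions(precision=4,suppress=True)
for n,boxes in(("top",dict(flask=(365,280,425,335),roller=(180,282,230,330),block=(290,280,345,335),jar=(105,225,165,275),beam=(215,185,390,265))),
  ("side",dict(flask=(380,215,425,260),roller=(292,350,345,388),beam=(255,190,340,305)))):
    p=cv2.imread(f"pics/{n}0.png");d=np.load(f"{n}0.npy");X=cloud(n,d);print(n,'bench z',np.median(X[340:400,330:400,2][d[340:400,330:400]>0]))
    for k,(a,b,c,e) in boxes.items():
        S=X[b:e,a:c];m=(d[b:e,a:c]>0)&(S[...,2]>.007)
        if k=="beam": m&=brass(p[b:e,a:c])&(S[...,2]>.06)
        Q=S[m]; r=cv2.minAreaRect((Q[:,:2]*1000).astype(np.float32))
        print(k,len(Q),'rect',r,'zmax',np.percentile(Q[:,2],[50,90,98]))
        t=Q[Q[:,2]>np.percentile(Q[:,2],98)-.006]
        print('  top mean',t.mean(0),'rect',cv2.minAreaRect((t[:,:2]*1000).astype(np.float32)))
        if k=="beam":
            c0=Q[:,:2].mean(0);w,V=np.linalg.eigh(np.cov((Q[:,:2]).T));a=V[:,1]*np.sign(V[1,1]);print('  axis',a,np.degrees(np.arctan2(a[1],a[0])),c0)
            s=(Q[:,:2]-c0)@a; 
            for lo in np.arange(-.17,.17,.01):
                q=Q[(s>=lo)&(s<lo+.01)]
                if len(q): print('   %.3f'%lo,np.percentile(q[:,2],[10,50,90]),len(q))
E
```

```text
top bench z 0.0015233055118822891
flask 699 rect ((434.3990478515625, -160.99072265625), (84.31575012207031, 70.6688003540039), 80.42059326171875) zmax [0.0475 0.0517 0.0531]
  top mean [ 0.4349 -0.1595  0.05  ] rect ((435.5224914550781, -158.97528076171875), (33.47300720214844, 54.36329650878906), 42.831417083740234)
roller 400 rect ((420.30987548828125, 240.84613037109375), (53.99965286254883, 72.6310806274414), 42.576133728027344) zmax [0.0283 0.0317 0.0332]
  top mean [0.4333 0.227  0.03  ] rect ((433.4571533203125, 226.5335235595703), (53.97380828857422, 24.0592041015625), 42.79426193237305)
block 857 rect ((444.91973876953125, -7.511684417724609), (68.62765502929688, 86.495849609375), 71.1473388671875) zmax [0.0233 0.0257 0.027 ]
  top mean [ 0.4354 -0.0029  0.0237] rect ((435.4686584472656, -2.7432899475097656), (59.621315002441406, 59.85696792602539), 62.95267868041992)
jar 810 rect ((538.2772827148438, 375.9171447753906), (53.615936279296875, 81.94873046875), 66.45049285888672) zmax [0.0692 0.0727 0.0743]
  top mean [0.5509 0.3716 0.0713] rect ((551.0073852539062, 371.067779
[... 2795 characters left out ...]
080 [0.0795 0.0852 0.0896] 58
   -0.070 [0.0755 0.0848 0.0887] 65
   -0.060 [0.0722 0.0747 0.0805] 59
   -0.050 [0.0725 0.0742 0.0759] 32
   -0.040 [0.0734 0.0744 0.0763] 21
   -0.010 [0.1058 0.1078 0.1099] 37
   0.000 [0.0751 0.0959 0.1091] 195
   0.010 [0.073  0.0739 0.076 ] 49
   0.020 [0.0725 0.0743 0.0757] 51
   0.030 [0.0726 0.0742 0.0757] 51
   0.040 [0.072  0.074  0.0757] 55
   0.050 [0.0717 0.074  0.0758] 55
   0.060 [0.0717 0.0741 0.0764] 58
   0.070 [0.0726 0.0758 0.0831] 24
   0.080 [0.0729 0.0783 0.0847] 95
   0.090 [0.0723 0.0741 0.0757] 55
   0.100 [0.0727 0.0744 0.0765] 53
   0.110 [0.0786 0.0828 0.0851] 37
   0.120 [0.0722 0.075  0.0831] 90
   0.130 [0.0706 0.0736 0.0751] 23
```

apply_moves --targets '[[[0.6,0.7,0,2.8,1],[0.6,0.7,0,2.8,1],[0.6,0.7,0,2.8,1],[0.6,0.7,0,2.8,1],[0.6,0.7,0,2.8,1],[0.6,0.7,0,2.8,1],[0.6,0.7,0,2.8,1],[0.6,0.7,0,2.8,1]]]'

```text
clock: 0.77
eef_pos: [0.3606, -0.2452, 0.248]
tool_rot: [0.933, 0.36, -0.0, -0.0]
ft_force: [0.1, -0.9, 0.0]
grip_width: 0.0856
grasp_force: 0.0
```

apply_moves --targets '[[[0.6,0.7,0,0,1],[0.6,0.7,0,0,1],[0.69,0.82,0,0,1],[0,0,-0.8,0,1],[0,0,-0.8,0,1],[0,0,-0.8,0,1],[0,0,-0.8,0,1],[0,0,0,0,1]]]'

```text
clock: 1.43
eef_pos: [0.43, -0.1569, 0.1144]
tool_rot: [0.933, 0.359, -0.005, -0.004]
ft_force: [-1.5, 1.9, 0.5]
grip_width: 0.0852
grasp_force: 0.0
```

apply_moves --targets '[[[0,0,-0.5,0,1],[0,0,-0.5,0,1],[0,0,0,0,1],[0,0,0,0,1]]]'

```text
clock: 1.77
eef_pos: [0.4346, -0.159, 0.0808]
tool_rot: [0.934, 0.359, -0.001, -0.001]
ft_force: [-0.4, 0.9, 0.2]
grip_width: 0.0853
grasp_force: 0.0
```

```bash
python3 - <<'E'
from h import *
p,X,v=look("side","s1"); cv2.imwrite("pics/s1c.png",cv2.resize(p[150:330,330:530],None,fx=3,fy=3))
print(get_obs()['eef_pos'])
E
```

```text
[ 0.43546888 -0.15935626  0.08161482]
```

View pics/s1c.png

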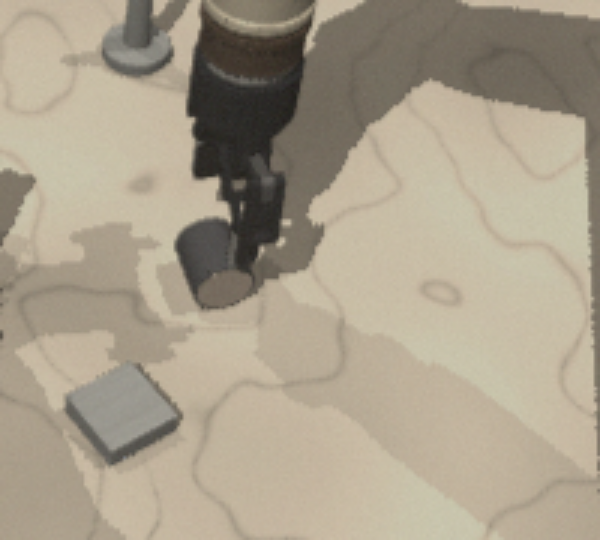

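```bash
cat >> h.py <<'E'
def proj(n,P):
    c=imaging.get_calibration(n);K=c['camera_matrix']
    q=(np.atleast_2d(P)-c['eye'])@R.from_quat(c['rotation']).as_matrix()
    return (q[:,:2]/q[:,2:])@np.diag([K[0,0],K[1,1]])+K[:2,2]
E
python3 - <<'E'
from h import *
o=get_obs();t=o['eef_pos'];M=R.from_quat(o['tool_rot']).as_matrix();print(M.round(3))
for s in(-1,1):
    for z in(.004,-.05): q=t+M[:,1]*s*.043+M[:,2]*z; print(q.round(3),(proj("side",q)-[330,150])*3)
print((proj("side",[[.4355,-.1575,.025],[.4355-.018,-.1575+.02,.025]])-[330,150])*3)
E
```

```text
[[ 0.743  0.669  0.001]
 [ 0.669 -0.743 -0.   ]
 [ 0.     0.001 -1.   ]]
[ 0.407 -0.127  0.078] [[237.75919691 256.647753  ]]
[ 0.407 -0.127  0.132] [[247.10056891 206.65759095]]
[ 0.464 -0.191  0.078] [[204.40075529 176.13013374]]
[ 0.464 -0.191  0.132] [[212.00357459 125.653977  ]]
[[212.03241026 262.41257192]
 [222.10762508 287.82024471]]
```

apply_moves --targets '[[[0,0.04,-0.4,0,1],[0,0,-0.4,0,1],[0,0,-0.35,0,1],[0,0,-0.25,0,1],[0,0,0,0,-1],[0,0,0,0,-1],[0,0,0,0,-1],[0,0,0,0,-1]]]'

```text
clock: 2.48
eef_pos: [0.4363, -0.1578, 0.0261]
tool_rot: [0.933, 0.359, 0.001, 0.001]
ft_force: [-1.1, 1.0, 5.8]
grip_width: 0.0535
grasp_force: 63.5
```

apply_moves --targets '[[[0,0,0,0,-1],[0,0,0,0,-1],[0,0,0,0,-1],[0,0,0,0,-1]]]'

```text
clock: 2.82
eef_pos: [0.4363, -0.1578, 0.0261]
tool_rot: [0.933, 0.359, 0.001, 0.001]
ft_force: [-0.8, 1.2, 6.8]
grip_width: 0.0533
grasp_force: 63.7
```

apply_moves --targets '[[[0,0,0.3,0,-1],[0,0,0.7,0,-1],[0,0,0.8,0,-1],[0,0,0.8,0,-1],[0,0,0.8,0,-1],[0,0,0.6,0,-1],[0,0,0,0,-1],[0,0,0,0,-1]]]'

```text
clock: 3.48
eef_pos: [0.4358, -0.1578, 0.1858]
tool_rot: [0.933, 0.359, 0.001, 0.001]
ft_force: [-0.7, 0.2, -3.4]
grip_width: 0.0535
grasp_force: 64.4
```

apply_moves --targets '[[[0,0,0,0,-1],[0,0,0,0,-1],[0,0,0,0,-1]]]'

```text
clock: 3.73
eef_pos: [0.4336, -0.157, 0.1825]
tool_rot: [0.933, 0.359, -0.001, -0.001]
ft_force: [1.1, 0.5, -3.0]
grip_width: 0.0534
grasp_force: 64.4
```

```bash
python3 - <<'E'
from h import *
o=[]
for i in range(6):
    imaging.camera("top"); s=get_obs();o.append(s['ft_force'])
print(np.round(o,2),s['eef_pos'],s['grip_width'],s['clock'])
E
```

```text
[[-0.07 -0.12 -2.89]
 [-0.17 -0.63 -3.15]
 [ 0.52 -0.04 -3.36]
 [ 0.38 -0.16 -2.86]
 [ 1.03 -0.8  -2.76]
 [ 0.16 -0.2  -2.15]] [ 0.4347426  -0.15736841  0.18389227] 0.053571298559418716 4.0333
```

apply_moves --targets '[[[0.42,0.8,0,6.4,-1],[0.42,0.8,0,6.4,-1],[0.42,0.8,0,6.4,-1],[0.42,0.8,0,6.4,-1],[0.42,0.8,0,6.4,-1],[0.42,0.8,0,6.4,-1],[0.42,0.8,0,6.4,-1],[0.42,0.8,0,6.4,-1]]]'

```text
clock: 4.7
eef_pos: [0.5698, 0.1003, 0.1841]
tool_rot: [0.685, 0.729, -0.0, 0.0]
ft_force: [0.4, -0.4, -3.1]
grip_width: 0.0538
grasp_force: 64.3
```

apply_moves --targets '[[[0.42,0.9,0,6.4,-1],[0,0,0,0,-1],[0,0,-0.3,0,-1],[0,0,-0.3,0,-1],[0,0,0,0,-1],[0,0,0,0,-1],[0,0,0,0,-1]]]'

```text
clock: 5.28
eef_pos: [0.5862, 0.1344, 0.1607]
tool_rot: [0.645, 0.764, 0.0, 0.0]
ft_force: [-0.5, 0.6, -2.9]
grip_width: 0.0534
grasp_force: 64.7
```

```bash
python3 - <<'E'
from h import *
p,X,v=look("side","s2"); cv2.imwrite("pics/s2c.png",cv2.resize(p[130:330,210:410],None,fx=3,fy=3))
print(get_obs())
print((proj("side",[[.586,.1373,.103],[.586,.1373,.16]])-[210,130])*3)
E
```

```text
{'clock': 5.3333, 'joint_pos': array([2.25214921e-01, 4.87589541e-01, 1.35428600e-01, 1.21740067e+00,
       5.72320498e-05, 1.62831404e+00]), 'joint_vel': array([-0.00087778, -0.0067145 ,  0.00436518, -0.00247625,  0.00115877,
       -0.00087025]), 'tau': array([ 1.09332176e-01, -4.91906798e+01,  2.52164680e+01,  3.29990848e-02,
        2.27821874e-03,  8.17703931e-04]), 'eef_pos': array([0.58652838, 0.13439139, 0.16111808]), 'tool_rot': array([6.45401947e-01, 7.63842880e-01, 5.10869690e-04, 3.47791814e-04]), 'ft_force': array([ 0.417285  , -0.01393505, -2.23673165]), 'ft_torque': array([ 0.0710166 , -0.07982572,  0.01589391]), 'grasp_force': 64.66396808624268, 'grip_width': 0.05369606924885441}
[[193.11978209 443.91339961]
 [185.09690051 390.97480695]]
```

View pics/s2c.png

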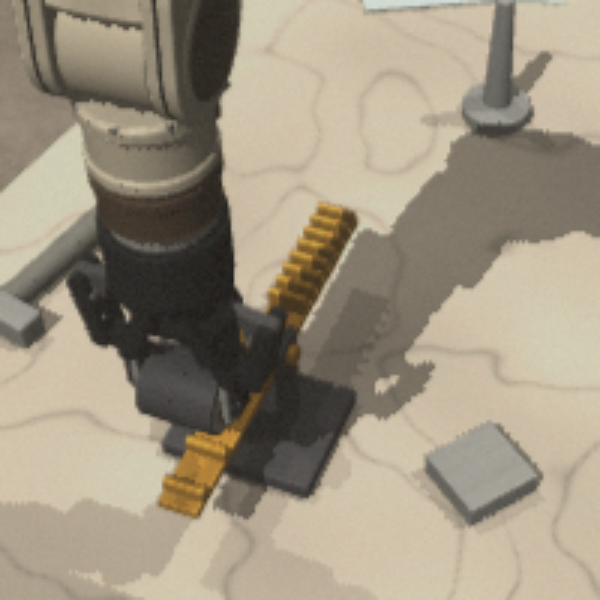

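apply_moves --targets '[[[-0.01,0.07,-0.3,0,-1],[0,0,-0.3,0,-1],[0,0,-0.3,0,-1],[0,0,-0.25,0,-1],[0,0,-0.15,0,-1],[0,0,-0.1,0,-1],[0,0,0,0,-1],[0,0,0,0,-1]]]'

```text
clock: 6.0
eef_pos: [0.586, 0.1374, 0.1047]
tool_rot: [0.645, 0.764, 0.0, 0.0]
ft_force: [-0.7, 0.7, -4.1]
grip_width: 0.053
grasp_force: 64.8
```

apply_moves --targets '[[[0,-0.02,-0.1,0,-1],[0,0,-0.1,0,-1],[0,0,-0.05,0,-1],[0,0,-0.05,0,-1],[0,0,0,0,-1],[0,0,0,0,-1],[0,0,0,0,-1]]]'

```text
clock: 6.58
eef_pos: [0.5857, 0.1368, 0.0924]
tool_rot: [0.645, 0.764, 0.0, -0.0]
ft_force: [0.3, 1.5, -1.7]
grip_width: 0.0535
grasp_force: 64.7
```

```bash
cat >> h.py <<'E'
PIV=np.array([.6028,.0387]);A=np.array([-.1685,.9857])
def tilt():
    "beam slope from side-camera brass heights of the rack (all, 90th pct) and plate"
    for n in("side","top"):
        p,X,v=look(n);m=brass(p)&v&(X[...,2]>.04);Q=X[m];s=(Q[:,:2]-PIV)@A;l=(Q[:,:2]-PIV)@np.array([A[1],-A[0]])
        k=(abs(l)<.018)&(s>-.175)&(s<.14);s,z=s[k],Q[k,2]
        out=[]
        for a in np.arange(-.16,.13,.02):
            g=(s>a)&(s<a+.02)
            if g.sum()>8: out.append((round(a+.01,3),*np.percentile(z[g],[10,90]).round(4)))
        r=[o for o in out if o[0]<-.07]
        if len(r)>2: print(n,'rack tilt',-np.polyfit([o[0] for o in r],[o[2] for o in r],1)[0]*-1, 'z90@rack',r)
E
python3 - <<'E'
from h import *
tilt(); print(get_obs()['eef_pos'],get_obs()['ft_force'])
E
```

```text
side rack tilt -0.1489999999999998 z90@rack [(np.float64(-0.15), np.float64(0.1001), np.float64(0.1105)), (np.float64(-0.13), np.float64(0.094), np.float64(0.1088)), (np.float64(-0.11), np.float64(0.0941), np.float64(0.1057)), (np.float64(-0.09), np.float64(0.0883), np.float64(0.1016))]
top rack tilt -0.12499999999999988 z90@rack [(np.float64(-0.15), np.float64(0.094), np.float64(0.1113)), (np.float64(-0.13), np.float64(0.0918), np.float64(0.1091)), (np.float64(-0.11), np.float64(0.0887), np.float64(0.1063)), (np.float64(-0.09), np.float64(0.0857), np.float64(0.1039))]
[0.58568171 0.1367999  0.0923849 ] [-0.54547831  1.03606619 -1.71898763]
```

apply_moves --targets '[[[0,-0.02,-0.05,0,-1],[0,0,-0.05,0,-1],[0,0,0,0,-1],[0,0,0,0,0.4],[0,0,0,0,0.55],[0,0,0,0,0.6],[0,0,0,0,0.7],[0,0,0,0,0.8]]]'

```text
clock: 7.35
eef_pos: [0.5858, 0.1357, 0.0885]
tool_rot: [0.645, 0.764, 0.0, 0.0]
ft_force: [0.4, -0.1, -0.3]
grip_width: 0.0768
grasp_force: 0.0
```

apply_moves --targets '[[[0,0,0,0,0.9],[0,0,0,0,1],[0,0,0,0,1],[0,0,0,0,1]]]'

```text
clock: 7.68
eef_pos: [0.5857, 0.1358, 0.0883]
tool_rot: [0.645, 0.764, 0.0, 0.0]
ft_force: [-0.1, -0.2, 0.0]
grip_width: 0.0855
grasp_force: 0.0
```

```bash
python3 - <<'E'
from h import *
tilt(); print(get_obs()['eef_pos'],get_obs()['ft_force'],get_obs()['grip_width'])
p,X,v=look("side","s3"); cv2.imwrite("pics/s3c.png",cv2.resize(p[130:330,210:410],None,fx=3,fy=3))
E
```

```text
side rack tilt -0.19949999999999998 z90@rack [(np.float64(-0.15), np.float64(0.1052), np.float64(0.1207)), (np.float64(-0.13), np.float64(0.1024), np.float64(0.117)), (np.float64(-0.11), np.float64(0.098), np.float64(0.1137)), (np.float64(-0.09), np.float64(0.0913), np.float64(0.1085))]
top rack tilt -0.19099999999999984 z90@rack [(np.float64(-0.15), np.float64(0.1038), np.float64(0.1211)), (np.float64(-0.13), np.float64(0.101), np.float64(0.118)), (np.float64(-0.11), np.float64(0.0958), np.float64(0.1137)), (np.float64(-0.09), np.float64(0.092), np.float64(0.1098))]
[0.58566674 0.13577063 0.0882876 ] [0.55232614 0.64428656 0.07735563] 0.0853164344377827
```

View pics/s3c.png

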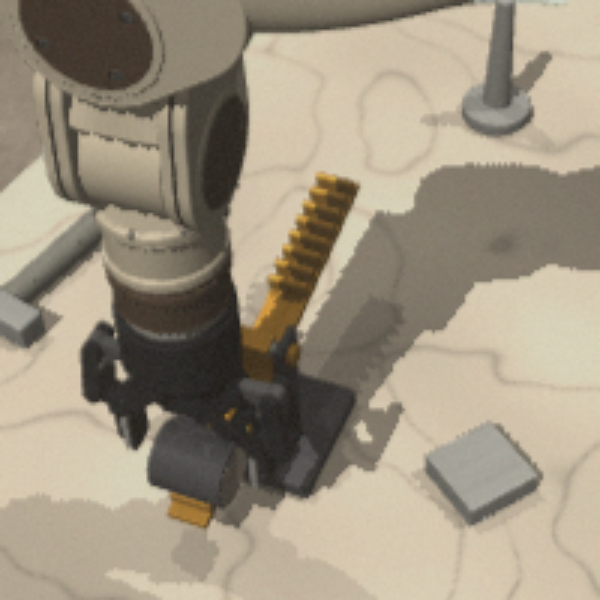

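The flask sits in the cradle (crop (190,465)) with the beam at its −0.2 stop and the fingers clear of it. Next I lift and go to the roller.

apply_moves --targets '[[[0,0,0.3,0,1],[0,0,0.6,0,1],[0,0,0.8,0,1],[0,0,0.8,0,1],[-0.64,0.39,0,5.4,1],[-0.64,0.39,0,5.4,1],[-0.64,0.39,0,5.4,1],[-0.64,0.39,0,5.4,1]]]'

```text
clock: 8.5
eef_pos: [0.4823, 0.1985, 0.1886]
tool_rot: [0.489, 0.872, 0.0, 0.0]
ft_force: [-0.1, 0.7, -1.3]
grip_width: 0.0851
grasp_force: 0.0
```

apply_moves --targets '[[[-0.64,0.39,0,5.4,1],[-0.62,0.37,0,5.4,1],[0,0,-0.7,0,1],[0,0,-0.7,0,1],[0,0,-0.7,0,1],[0,0,-0.5,0,1],[0,0,0,0,1],[0,0,0,0,1]]]'

```text
clock: 9.17
eef_pos: [0.4321, 0.2282, 0.0837]
tool_rot: [0.406, 0.914, -0.001, -0.001]
ft_force: [-0.1, -0.2, 0.9]
grip_width: 0.0853
grasp_force: 0.0
```

```bash
python3 - <<'E'
from h import *
o=get_obs();print(o['eef_pos'],o['tool_rot'])
p,X,v=look("side")
S=X[345:392,288:350];m=(S[...,2]>.007)&(S[...,2]<.036)
h=cv2.cvtColor(p,cv2.COLOR_BGR2HSV)[345:392,288:350]
Q=S[m];print(len(Q),cv2.minAreaRect((Q[:,:2]*1000).astype(np.float32)),Q.mean(0))
tilt()
E
```

```text
[0.43206594 0.22816511 0.08372316] [ 4.06380185e-01  9.13703074e-01 -1.07118494e-03 -8.30163701e-04]
434 ((432.363037109375, 229.85003662109375), (53.83826446533203, 28.526683807373047), 42.99187469482422) [0.43053264 0.23275365 0.0255074 ]
top rack tilt -0.20549999999999957 z90@rack [(np.float64(-0.15), np.float64(0.1039), np.float64(0.1215)), (np.float64(-0.13), np.float64(0.1), np.float64(0.1178)), (np.float64(-0.11), np.float64(0.0959), np.float64(0.1142)), (np.float64(-0.09), np.float64(0.0919), np.float64(0.109))]
```

apply_moves --targets '[[[0.02,0.01,-0.5,0,1],[0,0,-0.5,0,1],[0,0,-0.35,0,1],[0,0,-0.2,0,1],[0,0,0,0,-1],[0,0,0,0,-1],[0,0,0,0,-1],[0,0,0,0,-1]]]'

```text
clock: 9.98
eef_pos: [0.4348, 0.2295, 0.0239]
tool_rot: [0.406, 0.914, 0.001, 0.001]
ft_force: [-0.4, -1.1, 4.3]
grip_width: 0.0528
grasp_force: 64.1
```

apply_moves --targets '[[[0,0,0,0,-1],[0,0,0.3,0,-1],[0,0,0.7,0,-1],[0,0,0.8,0,-1],[0,0,0.8,0,-1],[0,0,0.8,0,-1],[0,0,0.8,0,-1],[0,0,0,0,-1]]]'

```text
clock: 10.65
eef_pos: [0.4371, 0.2308, 0.1973]
tool_rot: [0.406, 0.914, 0.005, 0.004]
ft_force: [1.7, 1.2, -2.2]
grip_width: 0.0524
grasp_force: 64.3
```

apply_moves --targets '[[[0.51,-0.79,0,-3.6,-1],[0.51,-0.79,0,-3.6,-1],[0.51,-0.79,0,-3.6,-1],[0.51,-0.79,0,-3.6,-1],[0.51,-0.79,0,-3.6,-1],[0.51,-0.79,0,-3.6,-1],[0.51,-0.79,0,-3.6,-1],[0.51,-0.79,0,-3.6,-1]]]'

```text
clock: 11.32
eef_pos: [0.5971, -0.0255, 0.1893]
tool_rot: [0.622, 0.783, -0.0, -0.001]
ft_force: [1.1, 0.1, -2.6]
grip_width: 0.0532
grasp_force: 64.1
```

apply_moves --targets '[[[0.5,-0.8,0,-3.6,-1],[0,0,0,0,-1],[0,0,0,0,-1],[0,0,0,0,-1],[0,0,0,0,-1]]]'

```text
clock: 11.73
eef_pos: [0.616, -0.0549, 0.1896]
tool_rot: [0.645, 0.764, -0.0, -0.001]
ft_force: [-0.0, -0.8, -3.0]
grip_width: 0.0527
grasp_force: 64.3
```

```bash
python3 - <<'E'
from h import *
p,X,v=look("side","s4"); cv2.imwrite("pics/s4c.png",cv2.resize(p[110:310,210:410],None,fx=3,fy=3))
o=get_obs();print(o['eef_pos'],o['tool_rot'],o['clock'],o['ft_force'])
t=o['eef_pos'];print((proj("side",[t-[0,0,.008],t])-[210,110])*3)
E
```

```text
[ 0.6161496  -0.05464712  0.19000439] [ 6.44524029e-01  7.64583845e-01 -2.39737888e-04 -5.12401839e-04] 11.7833 [-0.00926648  0.63054436 -2.97795109]
[[303.23015306 233.41616084]
 [302.86578361 225.06224245]]
```

View pics/s4c.png

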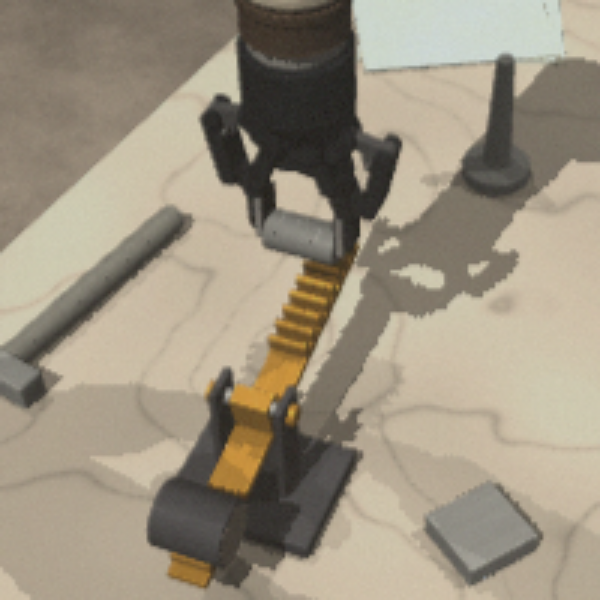

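The roller is held level at crop (302,238), above the rack. I'll fit its offset from the TCP using depth.

```bash
cat >> h.py <<'E'
from scipy.optimize import least_squares
def cyl(X,v,box,r,zr,lat):
    "circle of radius r in the (along-beam s, z) plane; box in pixels u0,v0,u1,v1"
    a,b,c,e=box;S=X[b:e,a:c][v[b:e,a:c]];s=(S[:,:2]-PIV)@A;l=(S[:,:2]-PIV)@np.array([A[1],-A[0]])
    k=(S[:,2]>zr[0])&(S[:,2]<zr[1])&(abs(l)<lat);s,z,l=s[k],S[k,2],l[k]
    f=least_squares(lambda q:np.hypot(s-q[0],z-q[1])-r,[np.median(s)-.005,np.median(z)-.01],loss='soft_l1',f_scale=.001)
    return f.x.round(4),len(s),np.median(abs(f.fun)).round(4),np.percentile(l,[2,98]).round(4)
E
python3 - <<'E'
from h import *
o=get_obs();t=o['eef_pos'];print('tcp s',(t[:2]-PIV)@A,t[2],'lat',(t[:2]-PIV)@np.array([A[1],-A[0]]))
p,X,v=look("side")
print(cyl(X,v,(296,178,326,200),.015,(.155,.21),.022))
print('flask',cyl(X,v,(255,260,295,300),.025,(.06,.125),.022))
m=brass(p)&v; Q=X[m];s=(Q[:,:2]-PIV)@A;l=(Q[:,:2]-PIV)@np.array([A[1],-A[0]]);k=(s<-.07)&(Q[:,2]>.08)&(s>-.17);print('rack lat',np.percentile(l[k],[3,50,97]))
E
```

```text
tcp s -0.09426166768555695 0.19000439325727442 lat -0.0025702851710557462
(array([-0.0943,  0.181 ]), 274, np.float64(0.0008), array([-0.0209,  0.021 ]))
flask (array([0.097 , 0.0825]), 703, np.float64(0.0019), array([-0.0207,  0.0209]))
rack lat [-0.01333853 -0.00223937  0.0130991 ]
```

apply_moves --targets '[[[0.07,-0.02,-0.3,0,-1],[0,0,-0.4,0,-1],[0,0,-0.3,0,-1],[0,0,-0.2,0,-1],[0,0,0,0,-1],[0,0,-0.1,0,-1],[0,0,-0.1,0,-1],[0,0,0,0,-1]]]'

```text
clock: 12.5
eef_pos: [0.6197, -0.0565, 0.1341]
tool_rot: [0.645, 0.764, -0.0, 0.0]
ft_force: [0.1, -0.8, -2.8]
grip_width: 0.0527
grasp_force: 64.3
```

apply_moves --targets '[[[0,-0.01,-0.07,0,-1],[0,-0.01,-0.07,0,-1],[0,-0.01,-0.07,0,-1],[0,-0.01,-0.07,0,-1],[0,-0.01,-0.05,0,-1],[0,0,0,0,-1],[0,0,0,0,-1]]]'

```text
clock: 13.08
eef_pos: [0.62, -0.0582, 0.1212]
tool_rot: [0.645, 0.764, 0.0, -0.0]
ft_force: [0.8, 4.2, -0.7]
grip_width: 0.0528
grasp_force: 64.6
```

```bash
python3 - <<'E'
from h import *
o=get_obs();t=o['eef_pos'];print('tcp s',(t[:2]-PIV)@A,t[2],'lat',(t[:2]-PIV)@np.array([A[1],-A[0]]),o['ft_force'],o['clock'])
p,X,v=look("side")
print('flask',cyl(X,v,(255,255,295,300),.025,(.06,.14),.022))
u=proj("side",[t[0],t[1],t[2]-.009])[0].astype(int)
print('roller',cyl(X,v,(u[0]-15,u[1]-13,u[0]+16,u[1]+14),.015,(.09,.13),.02))
E
```

```text
tcp s -0.09837329240000554 0.12120143874222351 lat 0.0005882060985701876 [ 0.83360636  4.15556443 -0.68109314] 13.0833
flask (array([0.0989, 0.0922]), 825, np.float64(0.0022), array([-0.0207,  0.0209]))
roller (array([-0.0982,  0.1108]), 346, np.float64(0.0018), array([-0.0182,  0.0188]))
```

apply_moves --targets '[[[0,0.02,-0.06,0,-1],[0,0.01,-0.06,0,-1],[0,0,-0.06,0,-1],[0,0,-0.05,0,-1],[0,0,0,0,-1],[0,0,0,0,-1],[0,0,0,0,-1],[0,0,0,0,-1]]]'

```text
clock: 13.8
eef_pos: [0.6197, -0.0578, 0.112]
tool_rot: [0.645, 0.764, -0.0, 0.0]
ft_force: [1.1, 0.7, -0.7]
grip_width: 0.0525
grasp_force: 64.6
```

```bash
python3 - <<'E'
from h import *
F=[]
for i in range(4):
    p,X,v=look("side");o=get_obs();F.append(o['ft_force'])
t=o['eef_pos'];print('tcp s',(t[:2]-PIV)@A,t[2],np.mean(F,0),o['clock'])
print('flask',cyl(X,v,(255,250,295,300),.025,(.06,.14),.022))
u=proj("side",[t[0],t[1],t[2]-.009])[0].astype(int)
print('roller',cyl(X,v,(u[0]-15,u[1]-13,u[0]+16,u[1]+14),.015,(.09,.13),.02))
E
```

```text
tcp s -0.09798206913095271 0.11198881915569324 [ 0.61287412 -0.39154971  0.18000635] 14.0
flask (array([0.0996, 0.101 ]), 897, np.float64(0.0025), array([-0.0206,  0.0208]))
roller (array([-0.0979,  0.1028]), 250, np.float64(0.001), array([-0.0188,  0.0191]))
```

Force on the tool is about zero at near level, so this notch should be close to balance. I'll release here.

apply_moves --targets '[[[0,0,0,0,0.4],[0,0,0,0,0.5],[0,0,0,0,0.6],[0,0,0,0,0.8],[0,0,0,0,1],[0,0,0,0,1],[0,0,0,0,1],[0,0,0,0,1]]]'

```text
clock: 14.67
eef_pos: [0.6197, -0.0574, 0.1119]
tool_rot: [0.645, 0.764, -0.0, -0.0]
ft_force: [0.4, -0.2, 0.0]
grip_width: 0.0855
grasp_force: 0.0
```

apply_moves --targets '[[[0,0,0.3,0,1],[0,0,0.6,0,1],[0,0,0.8,0,1],[0,0,0.8,0,1],[-0.7,-0.5,0,0,1],[-0.7,-0.5,0,0,1],[-0.7,-0.5,0,0,1],[-0.7,-0.5,0,0,1]]]'

```text
clock: 15.33
eef_pos: [0.5066, -0.1379, 0.2121]
tool_rot: [0.645, 0.764, 0.0, 0.0]
ft_force: [-1.1, -0.4, 0.1]
grip_width: 0.0854
grasp_force: 0.0
```

```bash
python3 - <<'E'
from h import *
p,X,v=look("side","s5"); cv2.imwrite("pics/s5c.png",cv2.resize(p[150:330,230:430],None,fx=3,fy=3))
print(get_obs()['clock'])
def both():
    p,X,v=look("side")
    f=cyl(X,v,(255,250,295,300),.025,(.06,.14),.022);print('flask',f)
    u=proj("side",[.6193,-.0579,.103])[0].astype(int)
    r=cyl(X,v,(u[0]-16,u[1]-14,u[0]+17,u[1]+14),.015,(.092,.14),.02);print('roller',r,'tilt',(f[0][1]-r[0][1])/.198)
both();tilt()
E
```

```text
15.3833
flask (array([0.0993, 0.0987]), 886, np.float64(0.0025), array([-0.0204,  0.0203]))
roller (array([-0.0986,  0.1052]), 272, np.float64(0.0014), array([-0.0193,  0.0185])) tilt -0.03282828282828286
side rack tilt -0.04428571428571428 z90@rack [(np.float64(-0.15), np.float64(0.0835), np.float64(0.0929)), (np.float64(-0.13), np.float64(0.0912), np.float64(0.0943)), (np.float64(-0.09), np.float64(0.0811), np.float64(0.0907))]
top rack tilt -0.03678571428571474 z90@rack [(np.float64(-0.15), np.float64(0.0784), np.float64(0.0949)), (np.float64(-0.13), np.float64(0.078), np.float64(0.0952)), (np.float64(-0.09), np.float64(0.078), np.float64(0.0929))]
```

View pics/s5c.png

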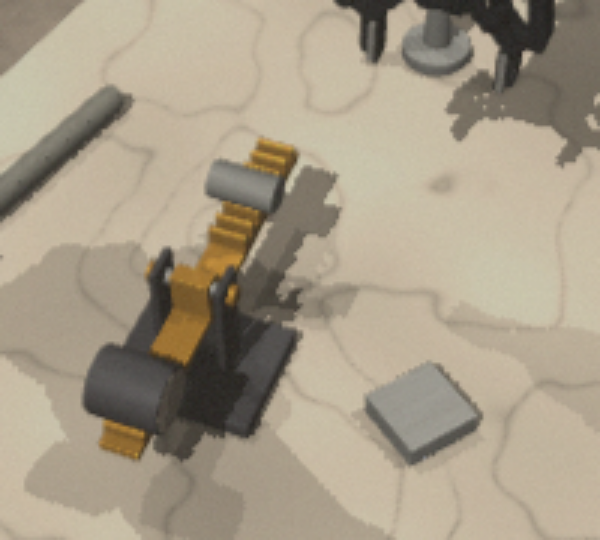

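Flask in the cradle (crop (133,390)) and roller in the rack (crop (243,187)), both at rest. The tilt is roughly −0.035, which is borderline, so I'll measure it more precisely against the initial level picture.

```bash
python3 - <<'E'
from h import *
def prof(n,p,X,v):
    m=brass(p)&v&(X[...,2]>.05);Q=X[m];s=(Q[:,:2]-PIV)@A;l=(Q[:,:2]-PIV)@np.array([A[1],-A[0]])
    o={}
    for a in np.arange(-.165,.14,.006):
        k=(s>a)&(s<a+.006)&(abs(l)<.014)
        if k.sum()>10:o[round(a,3)]=(np.percentile(Q[k,2],85),k.sum())
    return o
for n in("side","top"):
    d=np.load(f"{n}0.npy");p0=cv2.imread(f"pics/{n}0.png");b=prof(n,p0,cloud(n,d),d>0)
    for i in range(4):
        c=prof(n,*look(n))
        # skip parts covered by roller (and neighbours) and flask
        K=[k for k in b if k in c and not(-.122<k<-.072) and not(.06<k<.122) and not(-.02<k<.014)]
        s=np.array(K)+.003;dz=np.array([c[k][0]-b[k][0] for k in K])
        f=least_squares(lambda q:q[0]+q[1]*s-dz,[0,0],loss='soft_l1',f_scale=.001).x
        print(n,len(K),'off %.4f slope %.4f'%tuple(f))
        if i==3: print([(round(a,3),round(z*1000,1)) for a,z in zip(s,dz)])
print(get_obs()['clock'])
E
```

```text
side 16 off 0.0000 slope -0.0306
side 16 off 0.0003 slope -0.0340
side 17 off 0.0003 slope -0.0333
side 16 off 0.0001 slope -0.0303
[(np.float64(-0.156), np.float64(4.1)), (np.float64(-0.144), np.float64(4.3)), (np.float64(-0.132), np.float64(5.5)), (np.float64(-0.06), np.float64(2.5)), (np.float64(-0.054), np.float64(1.1)), (np.float64(-0.048), np.float64(1.7)), (np.float64(-0.042), np.float64(0.6)), (np.float64(-0.036), np.float64(0.5)), (np.float64(0.018), np.float64(-0.5)), (np.float64(0.024), np.float64(-0.1)), (np.float64(0.03), np.float64(-0.9)), (np.float64(0.036), np.float64(-0.8)), (np.float64(0.042), np.float64(-0.7)), (np.float64(0.048), np.float64(-0.9)), (np.float64(0.126), np.float64(-5.1)), (np.float64(0.132), np.float64(-3.9))]
top 25 off 0.0002 slope -0.0265
top 25 off 0.0001 slope -0.0278
top 25 off 0.0002 slope -0.0254
top 25 off -0.0000 slope -0.0241
[(np.float64(-0.162), np.float64(4.4)), (np.float64(-0.156), np.float64(-0.6)), (np.float64(-0.15), np.float64(3.4)), (np.float64(-0.144), np.float64(3.4)), (np.float64(-0.138), np.float64(3.8)), (np.float64(-0.132), np.float64(3.0)), (np.float64(-0.126), np.float64(3.0)), (np.float64(-0.12), np.float64(1.9)), (np.float64(-0.066), np.float64(1.7)), (np.float64(-0.06), np.float64(1.8)), (np.float64(-0.054), np.float64(1.6)), (np.float64(-0.048), np.float64(1.9)), (np.float64(-0.042), np.float64(0.8)), (np.float64(-0.036), np.float64(1.6)), (np.float64(-0.03), np.float64(1.1)), (np.float64(-0.024), np.float64(0.5)), (np.float64(-0.018), np.float64(0.7)), (np.float64(0.018), np.float64(0.8)), (np.float64(0.024), np.float64(-0.8)), (np.float64(0.03), np.float64(-1.5)), (np.float64(0.036), np.float64(-1.7)), (np.float64(0.042), np.float64(-1.0)), (np.float64(0.048), np.float64(-0.8)), (np.float64(0.054), np.float64(-1.6)), (np.float64(0.06), np.float64(-1.9))]
15.9333
```

The beam rests at about −0.028 rad: the side camera gives −0.032 and the top camera −0.026. The next notch out would give about +0.027, which is no better, so I'm handing in as it stands.

```bash
python3 -c "
from workcell import order,get_obs
print(order.job_done(),get_obs()['clock'])"
```

```text
the job is handed in; nothing more can be done
the job is handed in; nothing more can be done
```

The job is handed in, and no verdict was returned: the flask is at rest in the cradle, the roller is in the third notch (98 mm from the pivot), and the beam measures about −0.03 rad against the 0.042 limit (the fourth notch would have been about +0.027, no clearly better); none of the bystanders was touched on purpose, though I did not re-measure their positions.

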